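Open the lift-and-slide hatch of a specimen curing box

ROBOT

A 6-joint arm with a two-finger parallel gripper is mounted at the origin on a cart in front of the work surface, level with it; the furniture and walls round the work are solid. World frame = base frame: x ahead of the robot, y to its left, z up, the work surface at z = 0. Lengths are in m, angles in rad, forces in N, time in s.
With the tool pointing down it reaches from about 0.3 to 0.875 m from the base axis. Payload 6.4 kg.
Tool frame: the origin (TCP) lies midway between the tips of the shut fingers; the grasp point (between the pads) lies 19 mm behind it; z points along the fingers, y is the line along which they close (so a half turn about z gives the same grasp; the last joint's range is limited). The gripper opens to 85 mm and grips with 20 to 120 N. Pads are 22 mm wide; open, the fingers measure 114 mm over their backs; the gripper's body (76 mm by 85 mm) begins 54 mm behind the grasp point. The pads swing forward as they close: fully open they stand 13 mm farther back than shut.
Start: joints at [1.138, 0.181, 1.607, -0, 1.354, -0.206], TCP at [0.129, 0.56, 0.231] pointing down, gripper open.
Joint ranges: [-2.99, 2.99], [-0.89, 2.07], [0.3, 2.58], [-1.14, 4.28], [0, 2.63], [-3.12, 3.12]. Speed limits (rad/s): [2.57, 2.57, 3.01, 3.14, 3.14, 3.14].

INTERFACE

Orientations are given as a unit quaternion [w, x, y, z].
In Python, from bench import ctrl gives the robot as it stands. The module is installed in compiled form; this text tells all that it offers.
- The arm moves only by the tool move_arm, never from a script. Its argument "plan" is one flat list of numbers, 6 for each row, row after row: the shift along the world's x, y, z in units of 50 mm (1.0 is 50 mm), then the turn, a rotation vector about the world's x, y, z in rad. A call has 1 to 10 rows; each row is the pose to reach, as a shift and turn from the pose commanded when the call began; what a row does not reach only later rows make up. A row lasts 1/8 s, in which the tool goes at most 62.5 mm and 10.7 degrees, less where a joint would pass 70% of its speed; a pose out of reach is approached as far as the arm can. A call with a gripper value outside its range is refused whole. "grip" is the finger opening in mm, from 0 to 85.4, set as the call begins (left out, the last holds). The fingers move at their own pace and stop on an object; the grip force is fixed at half the most. Time passes only in rows, so rows that repeat a pose let the fingers close. It gives the time, the measured TCP pose, the force, the opening and the grip force at its end, in the units of the state.
- ctrl.get_obs(): the state, without advancing time (a new reading comes with each control period).
- ctrl.camera(name): name is "side" or "top" or "wrist"; returns a dict with "pixels" (384x512x3 uint8, red, green, blue), "fx", "fy", "cx", "cy" (pixels), "origin" and "attitude" of the camera in the world. Camera axes: x right, y down, z forward; pixel columns grow to the right and rows downward; lengths in m; the calibration is good to about 2 mm. A picture is of the moment at which its call begins. There is no depth.
- ctrl.hand_in(): hands the job in; it is judged then, once.
The state is a dict: "time_s": time; "q": joint angles; "dq": joint speeds; "joint_efforts": joint torques, N m; "eef_pos": TCP position; "eef_rot": TCP orientation; "wrist_force": force on the tool from outside, world axes, zero at the start; "torque": the same for the moment, N m; "opening": opening from 0.0 (shut) to 1.0 (fully open); "grasp_force": force on a finger pad.
Only numpy, scipy, OpenCV 4.12 (cv2) and the standard library are available. Lean on these libraries where they do the work, as an engineer would, in place of code of your own. Each camera call takes 0.05 s, during which the arm holds its last target. There are 200 camera calls.

TASK

Open the grey curing box: lift the blue hatch by its black handle until it is clear of its recess, feel which way it will slide (a hidden transport stop blocks one of the two ways), and slide it along its channels the free way as far as it goes, so that it stays level on its rails and the test cubes in the well are uncovered. Then let go, leaving the two jars and the crucible standing where they are.

Things in the scene. Friction and masses are not known exactly. Their poses are not given: they have to be found in the camera images.
- chest: Grey curing box, fixed to the bench, 145 (x) x 312 (y) x 73 high mm. Origin: centre of its underside on the bench; z up, y along its length = the line along which the hatch slides, x across. In its middle a well 86 (x) x 64 (y) mm, floor 6 mm up, covered at the start by the hatch. Aluminium lips 69 to 73 mm up, from 57.5 mm off the middle line outward, cover the channels on both long sides.
- recess (a point): Middle of the hatch's seat, 48 mm above the chest's origin. The recess is 8 mm deep between deck edges 57 mm either way along y (deck top 56 mm up). The seated hatch can rise 15 mm, then meets the lips: it cannot be taken out. Up at least 8 mm (best 10 to 13 mm) it can move along y. Frame as the chest's.
- riding (a point): Where the hatch's origin is when it is at riding height in the middle, 58 mm above the chest's origin. From here the hatch is free one way along y, +y or -y, for 95 mm to the end wall; the other way a transport stop hidden in the channels under the lips halts it after about 8 mm. Which way is free cannot be seen from above: feel it. Frame as the chest's.
- hatch: Blue plate 132 (x) x 110 (y) x 6 mm, 0.3 to 0.65 kg, loose but captive. Origin: centre of the plate's underside; axes as the chest's. Four slippery feet 10 mm long below it stand in notches at the start (play 2 mm). Lifted and moved 14 mm or more along y they stand on the rails: let go there it stays level and slides under 5 N of push; brought back to the middle it drops into its recess.
- hatch_bar (a point): Centre of the black handle bar, 45 mm above the hatch's origin. The bar lies along the hatch's x, 80 long, 14 wide (y), 14 high mm, on two dark posts centred 31 mm either side of the middle; 32 mm free under it. Grip it across y, or push its side along y. Frame as the hatch's.
- jar_black: White sample jar with a black lid, 63 mm wide, 90 high, stands off one end of the chest. Origin: centre of its underside.
- jar_red: White sample jar with a red lid, 57 mm wide, 76 high, stands off the other end of the chest. Origin: centre of its underside.
- crucible: White porcelain crucible, 42 mm wide, 36 high, stands behind the chest. Origin: centre of its underside.
- cube_a: Cast test cube, 40 mm, in the well under the hatch. Origin: centre of its underside.
- cube_b: The second test cube, 40 mm, darker, in the well under the hatch. Origin: centre of its underside.
There are look-alikes about, which are no part of the job. Leave any orange, purple or yellow look-alike of the jar_black alone.

How it is judged:
On the way, in this order (a step that is already met when the one before it is completed fails the run):
1. the hatch is lifted clear of its recess (its origin more than 56 mm above the chest's underside) (z of hatch in the frame of chest above 0.056 m), for 0.1 s.
2. the hatch has been slid at least 40 mm from the middle, up on its rails ((y of hatch in the frame of chest above 0.04 m or y of hatch in the frame of chest below -0.04 m) and z of hatch in the frame of chest above 0.055 m), for 0.1 s.
At the end, for the whole second after the job is handed in: The hatch stands at least 88 mm from the middle of the chest along its channels (95 mm is the end), level within 0.05 rad on its rails (origin 55.5 to 60.5 mm above the chest's underside) and at rest; the jars and the crucible are upright ((y of hatch in the frame of chest above 0.088 m or y of hatch in the frame of chest below -0.088 m) and z of hatch in the frame of chest between 0.0555 and 0.0605 m and angle between hatch's own z axis and vertical below 0.05 rad and linear speed of hatch below 0.01 m/s and angle between each of jar_black, jar_red, crucible's own z axis and vertical below 0.2 rad); the robot touches nothing.
It fails at once if the black-lidded jar is pushed more than 25 mm or tipped (distance of jar_black from where it was at the start of the episode above 0.025 m or angle between jar_black's own z axis and vertical above 0.4 rad).
It fails at once if the red-lidded jar is pushed more than 25 mm or tipped (distance of jar_red from where it was at the start of the episode above 0.025 m or angle between jar_red's own z axis and vertical above 0.4 rad).
It fails at once if the crucible is pushed more than 25 mm or tipped (distance of crucible from where it was at the start of the episode above 0.025 m or angle between crucible's own z axis and vertical above 0.4 rad).
It also fails if it takes over 38 s, if anything falls off the work surface, if the arm or the gripper's body presses on something with over 40 N, if the wrist force passes 120 N, or if a joint passes its speed limit or range.

## Working session

There is one attempt and no reset: what is moved stays moved. The work goes in short steps, Python scripts to look and compute and a tool call to move; the robot and the scene stay as the last step left them, time stands still between calls to the robot, and variables do not carry over. Pictures are saved under pics/ and viewed, at most 10 in all, crops included, and the job is handed in when it is done.

Besides the shell and the picture viewer there is one more tool, called as a command line: name --argument value ..., lists and objects as JSON in quotes. move_arm: Moves the arm, as the interface text tells. Its arguments: {"type":"object","properties":{"plan":{"type":"array"},"grip":{"type":"number"}},"required":["plan"]}

```bash
mkdir -p pics
cat > h.py <<'E'
import numpy as np, cv2
from bench import ctrl
from scipy.spatial.transform import Rotation as R
def rot(a):
    a=np.array(a); return a if a.shape==(3,3) else R.from_quat(a[[1,2,3,0]]).as_matrix()
def ray(c,u,v,z):
    d=rot(c["attitude"])@np.array([(u-c["cx"])/c["fx"],(v-c["cy"])/c["fy"],1]); o=np.array(c["origin"])
    return o+d*(z-o[2])/d[2]
def bgr(c): return cv2.cvtColor(c["pixels"],cv2.COLOR_RGB2BGR)
E
python3 - <<'E'
from h import *
import pickle
for n in("top","side"):
    c=ctrl.camera(n);cv2.imwrite(f"pics/{n}0.png",bgr(c));pickle.dump(c,open(n+"0.pkl","wb"));print(n,c["origin"],c["fx"])
o=ctrl.get_obs();print(o["eef_pos"],o["eef_rot"],o["time_s"])
E
```

```text
top [ 0.50293373 -0.03379366  1.2249756 ] 473.534905688911
side [ 0.5467068  -0.9893343   0.58520759] 357.0943432276419
[0.12907402 0.55982436 0.23049258] [-2.28082978e-04  1.13130878e-01  9.93579786e-01 -7.49585964e-04] 0.1
```

View pics/top0.png

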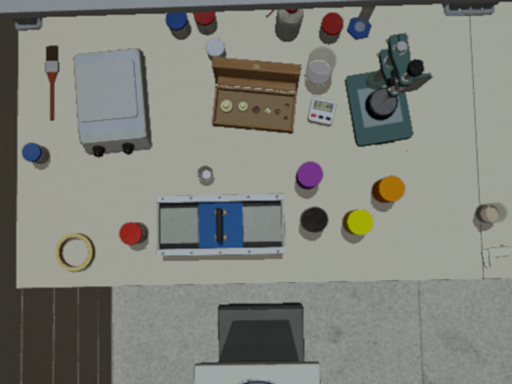

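View pics/side0.png

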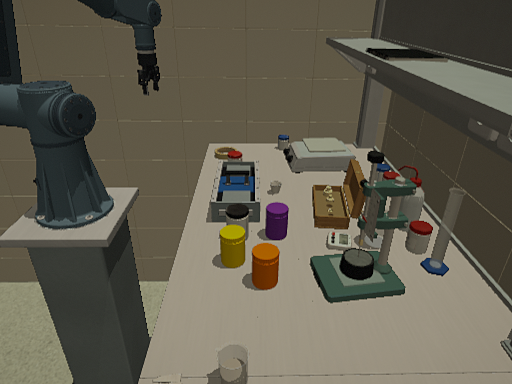

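The top view shows the chest at about columns 158–284 and rows 195–255, with the blue hatch at (220,225) and its bar running vertically, roughly along world x. The black-lidded jar is at (315,219) and is the only one with a black lid; the look-alikes are purple (310,175), yellow (360,222) and orange (391,189). The red jar is at (132,234) and the crucible at (206,174).

Run:
```python
from h import *
import pickle
c=pickle.load(open("top0.pkl","rb"));im=bgr(c);hsv=cv2.cvtColor(im,cv2.COLOR_BGR2HSV)
m=cv2.inRange(hsv,(100,120,50),(125,255,255));m[:190]=0;m[:,:150]=0;m[260:]=0
n,l,s,ce=cv2.connectedComponentsWithStats(m);
pts=cv2.findNonZero(m);r=cv2.minAreaRect(pts);print("blue",r)
B=np.array([ray(c,u,v,.054)[:2] for u,v in cv2.boxPoints(r)]);print(B,B.mean(0))
k=(hsv[...,2]<60).astype(np.uint8)*255;k[:200]=0;k[250:]=0;k[:,:205]=0;k[:,236:]=0
r=cv2.minAreaRect(cv2.findNonZero(k));print("bar",r);
for u,v in cv2.boxPoints(r):print(ray(c,u,v,.1))
print("barc",ray(c,*r[0],.1))
# lips: bright strips
g=cv2.inRange(hsv,(90,5,150),(130,60,255));g[:190]=0;g[262:]=0;g[:,:152]=0;g[:,290:]=0
n,l,s,ce=cv2.connectedComponentsWithStats(g)
for i in range(1,n):
    if s[i,4]>150:
        p=np.argwhere(l==i)[:,::-1].astype(np.float32)
        a=cv2.fitLine(p,cv2.DIST_L2,0,.01,.01).ravel();q=ray(c,a[2],a[3],.073);w=ray(c,a[2]+50*a[0],a[3]+50*a[1],.073)-q
        print("lip",s[i],q,np.degrees(np.arctan2(w[1],w[0])))
for nm,u,v,z in(("jb",315,219,.09),("jr",132,234,.076),("cr",206,174,.036)):print(nm,ray(c,u,v,z))
cv2.imwrite("pics/crop.png",cv2.resize(im[160:270,110:340],None,fx=3.4,fy=3.4,interpolation=cv2.INTER_CUBIC))
```

```text
blue ((220.5, 224.5), (45.0, 45.0), 90.0)
[[0.56173335 0.13247397]
 [0.55888506 0.02064603]
 [0.4479747  0.02318813]
 [0.45053176 0.13436516]] [0.50478122 0.07766832]
bar ((219.0, 225.0), (32.0, 6.0), 90.0)
[0.54164353 0.08322755 0.1       ]
[0.54128448 0.06891358 0.1       ]
[0.46543068 0.0704431  0.1       ]
[0.46576321 0.08469777 0.1       ]
barc [0.50345106 0.07682088 0.1       ]
lip [156 194 127   8 672] [0.57045636 0.0763118  0.073     ] -90.18650949150116
lip [157 247 128   8 693] [0.4407112  0.07621298 0.073     ] -90.2653887209421
jb [ 0.51218684 -0.15202423  0.09      ]
jr [0.486729   0.29192119 0.076     ]
cr [0.63302058 0.11352193 0.036     ]
```

View pics/crop.png

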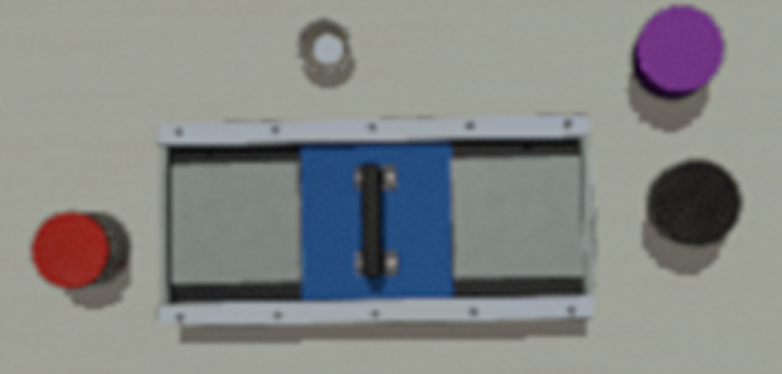

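The crop confirms the black-lidded jar off the -y end, the red one off the +y end, and the bar in line with x. Next I approach above the bar.

move_arm --plan '[0.7,-0.9,0,0,0,0.02,1.5,-1.9,-0.1,0,0,0.05,2.3,-2.9,-0.3,0,0,0.07,3.1,-3.9,-0.5,0,0,0.1,3.9,-5.0,-0.7,0,0,0.12,4.7,-6.1,-0.8,0,0,0.15,5.5,-7.1,-1.0,0,0,0.18,6.3,-8.1,-1.2,0,0,0.2,7.0,-9.0,-1.3,0,0,0.22,7.5,-9.66,-1.4,0,0,0.227]' --grip 60

```text
time_s: 1.35
eef_pos: [0.5052, 0.0754, 0.1609]
eef_rot: [-0.0, 0.0, 1.0, 0.0]
wrist_force: [0.5, -0.2, -0.3]
opening: 0.701
grasp_force: 0.0
```

Run:
```python
from h import *
c=ctrl.camera("wrist");cv2.imwrite("pics/w.png",bgr(c))
for u,v in((0,0),(511,0),(0,383),(511,383)):print(ray(c,u,v,.1))
```

```text
[ 0.3746558  -0.07170195  0.1       ]
[0.37479457 0.22210801 0.1       ]
[ 0.66322681 -0.14532509  0.1       ]
[0.66338488 0.29541507 0.1       ]
```

View pics/w.png

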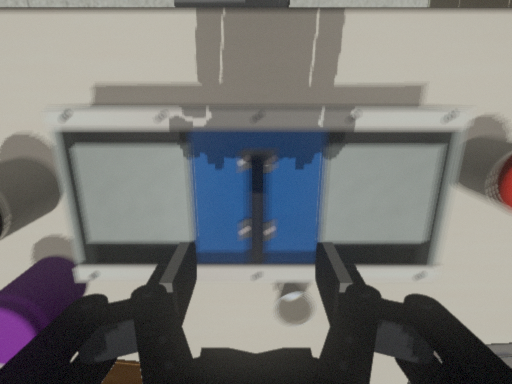

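The wrist view shows the bar at column 257, rows 150–265, midway between the fingers and parallel to them. I descend and close.

move_arm --plan '[0,0.02,-0.7,0,0,0,0,0.02,-1.3,0,0,0,0,0.02,-1.7,0,0,0,0,0.02,-1.7,0,0,0]'

```text
time_s: 1.9
eef_pos: [0.5023, 0.0785, 0.0745]
eef_rot: [-0.002, -0.0, 1.0, 0.0]
wrist_force: [-0.6, -0.3, 0.2]
opening: 0.702
grasp_force: 0.0
```

move_arm --plan '[0,0,0,0,0,0,0,0,0,0,0,0,0,0,0,0,0,0,0,0,0,0,0,0,0,0,0,0,0,0,0,0,0,0,0,0]' --grip 5

```text
time_s: 2.65
eef_pos: [0.5052, 0.0785, 0.0776]
eef_rot: [0.001, -0.0, 1.0, 0.0]
wrist_force: [-0.6, 0.6, 6.8]
opening: 0.153
grasp_force: 59.7
```

move_arm --plan '[0,0,0.06,0,0,0,0,0,0.12,0,0,0,0,0,0.18,0,0,0,0,0,0.23,0,0,0,0,0,0.23,0,0,0,0,0,0.23,0,0,0]'

```text
time_s: 3.4
eef_pos: [0.5042, 0.0783, 0.0877]
eef_rot: [-0.0, -0.0, 1.0, 0.0]
wrist_force: [-0.5, -0.0, -3.7]
opening: 0.148
grasp_force: 58.4
```

move_arm --plan '[0,0.05,0,0,0,0,0,0.1,0,0,0,0,0,0.15,0,0,0,0,0,0.2,0,0,0,0,0,0.24,0,0,0,0,0,0.24,0,0,0]'

```text
schema error: expected a multiple of 6 numbers
```

move_arm --plan '[0,0.05,0,0,0,0,0,0.1,0,0,0,0,0,0.15,0,0,0,0,0,0.2,0,0,0,0,0,0.24,0,0,0,0,0,0.24,0,0,0,0]'

```text
time_s: 4.15
eef_pos: [0.5043, 0.0882, 0.0882]
eef_rot: [-0.0, -0.0, 1.0, -0.002]
wrist_force: [-4.1, -10.9, 1.7]
opening: 0.147
grasp_force: 59.3
```

Blocked after about 10 mm with 11 N of resistance, so the stop is on the +y side. Now I try -y.

move_arm --plan '[0,-0.1,0,0,0,0,0,-0.2,0,0,0,0,0,-0.3,0,0,0,0,0,-0.4,0,0,0,0,0,-0.5,0,0,0,0,0,-0.6,0,0,0,0,0,-0.64,0,0,0,0,0,-0.64,0,0,0,0]'

```text
time_s: 5.15
eef_pos: [0.5043, 0.0581, 0.0878]
eef_rot: [0.0, 0.0, 1.0, 0.0]
wrist_force: [-0.1, 0.5, -3.3]
opening: 0.146
grasp_force: 58.8
```

-y is free. I slide on, easing off near the end.

move_arm --plan '[0,-0.15,0,0,0,0,0,-0.35,0,0,0,0,0,-0.55,0,0,0,0,0,-0.75,0,0,0,0,0,-0.95,0,0,0,0,0,-1.1,0,0,0,0,0,-1.25,0,0,0,0,0,-1.35,0,0,0,0,0,-1.42,0,0,0,0,0,-1.42,0,0,0,0]'

```text
time_s: 6.4
eef_pos: [0.5043, -0.0128, 0.0878]
eef_rot: [0.0, 0.0, 1.0, 0.0]
wrist_force: [-0.2, 0.1, -3.5]
opening: 0.153
grasp_force: 58.8
```

move_arm --plan '[0,-0.03,0,0,0,0,0,-0.06,0,0,0,0,0,-0.09,0,0,0,0,0,-0.09,0,0,0,0]'

```text
time_s: 6.9
eef_pos: [0.5043, -0.0157, 0.0881]
eef_rot: [0.0, 0.0, 1.0, 0.001]
wrist_force: [-0.6, 7.5, 0.4]
opening: 0.147
grasp_force: 59.3
```

End wall reached, about 94 mm from the middle. I lower the hatch gently onto its rails.

move_arm --plan '[0,0.03,-0.02,0,0,0,0,0.03,-0.04,0,0,0,0,0.03,-0.04,0,0,0]'

```text
time_s: 7.28
eef_pos: [0.5044, -0.0155, 0.0875]
eef_rot: [-0.0, -0.0, 1.0, 0.0]
wrist_force: [-8.0, 3.6, 13.9]
opening: 0.147
grasp_force: 61.4
```

Resting on the rails: it stays 10 mm up and the force turned upward. I relieve the force and release.

move_arm --plan '[0,0,0.03,0,0,0,0,0,0.03,0,0,0]'

```text
time_s: 7.52
eef_pos: [0.5044, -0.0155, 0.0876]
eef_rot: [0.0, -0.0, 1.0, 0.0]
wrist_force: [-2.2, 4.5, 2.9]
opening: 0.149
grasp_force: 59.9
```

move_arm --plan '[0,0,0,0,0,0,0,0,0,0,0,0,0,0,0,0,0,0,0,0,0,0,0,0,0,0,0,0,0,0]' --grip 50

```text
time_s: 8.15
eef_pos: [0.5043, -0.0157, 0.0872]
eef_rot: [-0.0, -0.0, 1.0, -0.0]
wrist_force: [-0.7, 0.2, 0.2]
opening: 0.587
grasp_force: 0.0
```

move_arm --plan '[0,0,0.3,0,0,0,0,0,1.0,0,0,0,0,0,2.0,0,0,0,0,0,3.0,0,0,0,0,1.0,3.5,0,0,0,0,2.0,3.5,0,0,0,0,3.0,3.5,0,0,0,0,4.0,3.5,0,0,0,0,5.0,3.5,0,0,0,0,5.0,3.5,0,0,0]'

```text
time_s: 9.4
eef_pos: [0.5037, 0.2374, 0.2634]
eef_rot: [0.0, -0.002, 1.0, 0.0]
wrist_force: [0.6, 0.5, -0.4]
opening: 0.587
grasp_force: 0.0
```

Run:
```python
from h import *
c=ctrl.camera("top");im=bgr(c);hsv=cv2.cvtColor(im,cv2.COLOR_BGR2HSV)
m=cv2.inRange(hsv,(100,120,50),(125,255,255));m[:190]=0;m[:,:150]=0;m[260:]=0
r=cv2.minAreaRect(cv2.findNonZero(m));print(r,ray(c,*r[0],.064))
a=cv2.resize(im[160:270,110:340],None,fx=3.4,fy=3.4,interpolation=cv2.INTER_CUBIC)
s=bgr(ctrl.camera("side"))[130:250,180:330]
b=cv2.resize(s,(275,220));o=np.zeros((a.shape[0]+220,a.shape[1],3),np.uint8);o[:a.shape[0]]=a;o[a.shape[0]:,:275]=b
cv2.imwrite("pics/end.png",o)
```

```text
((258.4891662597656, 223.53512573242188), (45.87131881713867, 44.011356353759766), 88.66777801513672) [ 0.50470099 -0.01653871  0.064     ]
```

View pics/end.png

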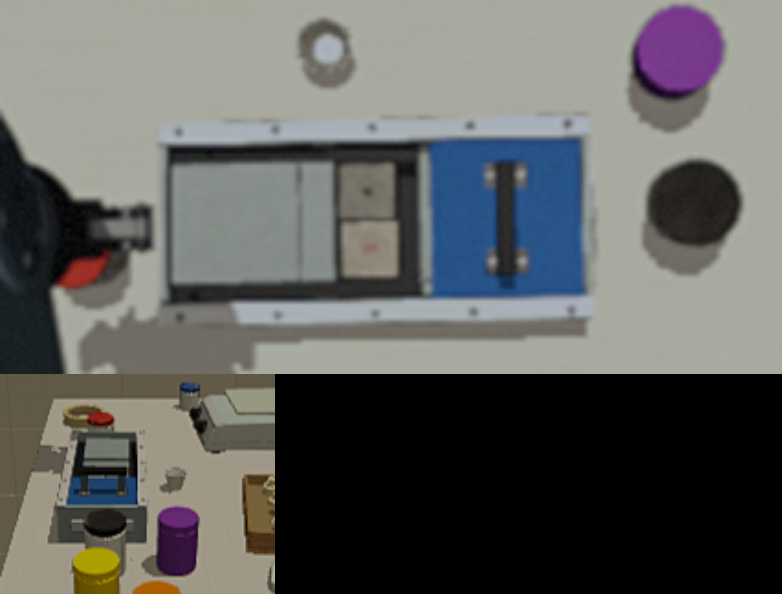

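The hatch is against the -y end wall (crop 430–585, moved about 94 mm). Both cubes are uncovered at (368,190) and (370,250), and the jars and crucible are standing.

```bash
python3 -c "
from bench import ctrl
print(ctrl.hand_in())"
```

```text
the job is handed in; nothing more can be done
None
```

I handed the job in with the curing box open: +y was blocked, so I slid the hatch about 94 mm to the -y end wall and let go, leaving it on its rails, both cubes uncovered and the jars and crucible standing; no verdict came back.

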